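# Layer and press a cork-backed coaster

### The arm

A 7-joint arm with a two-finger parallel gripper is mounted at the origin on the work surface. World frame = base frame: x ahead of the robot, y to its left, z up, the work surface at z = 0. Lengths are in mm, angles in rad, forces in N, time in s.
With the tool pointing down it reaches from about 400 to 925 mm from the base axis. Payload 4.1 kg.
Tool frame: the origin (TCP) lies at the very end of the fingers, on their centre line; the grasp point (between the pads) lies 19 mm behind it; z points along the fingers, y is the line along which they close (so a half turn about z gives the same grasp; the last joint's range is limited). The gripper opens to 85 mm and grips with 20 to 120 N. Pads are 22 mm wide; open, the fingers measure 114 mm over their backs; the gripper's body (76 mm by 85 mm) begins 54 mm behind the grasp point. The pads swing forward as they close: fully open they stand 13 mm farther back than shut.
Start: joints at [-1.339, 0.398, 0.045, 1.537, -0.019, 1.207, -0.051], TCP at [211.1, 614.801, 231.347] pointing down, gripper open.
Joint ranges: [-2.82, 2.82], [-0.49, 2.23], [-1.37, 1.46], [0, 2.46], [-1.36, 4.5], [0.23, 2], [-2.94, 2.94]. Speed limits (rad/s): [2.57, 2.57, 3.14, 3.14, 3.14, 3.14, 3.14].

### API

Orientations are given as a rotation vector (axis times angle).
In Python, from plant import r gives the robot as it stands. The module is installed in compiled form; this text tells all that it offers.
- The arm moves only by the shell command python3 -m inch 'ROWS' [FORCE]. ROWS is JSON, a list of rows, each a list of 7 numbers: the turn, a rotation vector about the tool's x, y, z in rad, then the shift along the tool's x, y, z in mm, then the finger opening in mm, from 0 to 85.4. In form: [[wx, wy, wz, tx, ty, tz, hand], ...]. A call has 1 to 20 rows; each row is the pose to reach, as a shift and turn from the pose commanded when the call began, along the tool's axes at that moment; what a row does not reach only later rows make up. A row lasts 1/10 s, in which the tool goes at most 50 mm and 8.59 degrees, less where a joint would pass 70% of its speed; a pose out of reach is approached as far as the arm can. A call with a gripper value outside its range is refused whole. The fingers move at their own pace and stop on an object; FORCE is the grip in N (left out, the last holds). Time passes only in rows, so rows that repeat a pose let the fingers close. It gives the time, the measured TCP pose, the force, the opening and the grip force at its end, in the units of the state.
- r.observe(): the state, without advancing time (a new reading comes with each control period).
- r.get_image(name): name is "scene" or "top" or "wrist"; returns the picture (480x640x3 uint8, red, green, blue); there is no depth.
- r.camera_params(name): a dict with "camera_matrix" (3x3 intrinsics, pixels), "k1" (the pictures are not rectified: a ray, as slopes to the right and down, at radius r is drawn at 1 + k1 r^2 times it, then the intrinsics apply), "rvec" (rotation vector, rad) and "tvec" (3), from world to camera coordinates, as OpenCV has them; the wrist camera has in their place "T_tool_cam" (4x4, takes a point from camera to tool coordinates, whose origin is the TCP and whose axes are the flange's). Camera axes: x right, y down, z forward; pixel columns grow to the right and rows downward; lengths in mm; the calibration is good to about 2 mm. A picture is of the moment at which its call begins: read the wrist's pose just before it. camera_params takes no time and is no camera call.
- r.hand_in(): hands the job in; it is judged then, once.
Trained networks look in the newest picture that a camera, given by its name, has taken for a name from the list of things; names that differ only in an ending like _2 or _b are one class to them, and where a whole thing is asked for, a point or a joint stands for the part that bears it (a point fixed in the world has none). Each returns a list of dicts, best first, with "score" (0 to 1); they miss things now and then, are a little off and sometimes report something else, mostly with a low value. They report only what shows in the picture. A call takes as long as a camera call. They do not tell look-alikes from the thing itself.
- r.look_for(name, camera): "xy" ([column, row] in pixels, amid what is visible of it).
- r.pinpoint(name, camera): "xy" ([column, row] in pixels: a listed point, or the origin of a listed thing).
The state is a dict: "time": time; "joints": joint angles; "qvel": joint speeds; "effort": joint torques, N m; "tcp_pos": TCP position; "ee_rot": TCP orientation; "force": force on the tool from outside, world axes, zero at the start; "moment": the same for the moment, N m; "grip_width": finger opening in mm; "grip_force": force on a finger pad.
Only numpy, scipy, OpenCV 4.12 (cv2) and the standard library are available. Lean on these libraries where they do the work, as an engineer would, in place of code of your own. Each camera call takes 0.05 s, during which the arm holds its last target. There are 200 camera calls.

### The job

Build a neat, centred stack on the sprung steel press plate: the cork disc at the bottom, the blue glazed coaster on it, then the white pad. Then stand the terracotta ballast jar centred on top and, holding the jar, press it down until the sprung plate is fully depressed; keep it there for a second, then let go and leave the jar standing on the stack. Leave the bowl, cup, bottle and spatula where they are.

Things in the scene. Friction and masses are not known exactly. Their poses are not given: they have to be found in the camera images.
- press: fixed foot of the press, a grey round base 140 mm across and 12 mm high with a blue drum 110 mm across on it up to z = 38 mm; origin on its axis at the bench top. It turns about z at random, which changes nothing
- plate_top (a point): centre of the upper face of the round steel press plate (124 mm across, 8 mm thick, with a thin yellow circle of 76 mm painted round its centre); 66 mm above the bench when unloaded; it sinks with the plate
- plate (a joint): how far the press plate is pushed down on its spring, m: 0 = up, 0.012 = fully depressed against its stop. Full depression takes about 16 N in all; the stack and jar alone push it about 4 to 6 mm
- cork: loose brown cork backing disc, 64 mm across, 12 mm thick, lying flat; origin at the centre of its underside, z up
- coaster: loose blue glazed ceramic coaster, a plain disc 64 mm across, 12 mm thick, lying flat; origin at the centre of its underside, z up
- pad: loose white pressing pad, a plain disc 60 mm across, 14 mm thick, lying flat; origin at the centre of its underside, z up
- jar: loose closed ballast jar, upright terracotta cylinder 56 mm across and 72 mm high, with a dark lid 57 mm across to 80 mm and a 20 mm wide knob to 92 mm; about 0.6 kg; origin at the centre of its underside, z up
- bowl: bystander: white bowl, 72 mm across the rim, 45 mm high; origin at the centre of its underside
- cup: bystander: pale grey cup without handle, 68 mm across, 60 mm high; origin at the centre of its underside
- bottle: bystander: amber bottle, 54 mm across, 150 mm high, close to the press on the robot's side; origin at the centre of its underside
- rib: bystander: spatula 160 mm long lying beyond the press, roughly across; origin at its middle, x along its length
Mind the look-alikes: they are no part of the job. Of the things that look like the cork, take the one that is farthest to the robot's right at the start.

How it is judged (in metres and radians):
On the way, in this order (a step that is already met when the one before it is completed fails the run):
1. cork, coaster and pad lie in that order, flat and each within 8 mm of the plate's centre (horizontal distance between each of cork, coaster, pad and plate_top below 0.008 m and z of cork in the frame of plate_top between -0.003 and 0.003 m and angle between each of cork, coaster, pad's own z axis and vertical below 0.08 rad and z of coaster in the frame of plate_top between 0.009 and 0.015 m and z of pad in the frame of plate_top between 0.021 and 0.027 m), for 0.3 s.
2. the jar, upright on the pad and within 8 mm of the plate's centre, presses the plate to its stop (over 10.5 mm) for 0.3 s (all of step 1 and horizontal distance between jar and plate_top below 0.008 m and z of jar in the frame of plate_top between 0.035 and 0.041 m and angle between jar's own z axis and vertical below 0.08 rad and value of joint plate above 0.0105 m and contact force between jar and pad above 5 N), for 0.3 s.
At the end, for the whole second after the job is handed in: cork, coaster, pad and jar stand on the press plate in that order from the bottom, flat and upright within 0.08 rad, each within 8 mm of the plate's centre and 3 mm of its height in the stack, at rest, with the plate sprung back (pushed in less than 10 mm) under the jar's weight alone (all of step 1 and horizontal distance between jar and plate_top below 0.008 m and z of jar in the frame of plate_top between 0.035 and 0.041 m and angle between jar's own z axis and vertical below 0.08 rad and value of joint plate below 0.01 m and linear speed of each of cork, coaster, pad, jar below 0.02 m/s); the robot touches nothing.
It fails at once if the white bowl moved more than 25 mm or tipped over (distance of bowl from where it was at the start of the episode above 0.025 m or angle between bowl's own z axis and vertical above 0.5 rad).
It fails at once if the grey cup moved more than 25 mm or tipped over (distance of cup from where it was at the start of the episode above 0.025 m or angle between cup's own z axis and vertical above 0.5 rad).
It fails at once if the amber bottle moved more than 25 mm or tipped over (distance of bottle from where it was at the start of the episode above 0.025 m or angle between bottle's own z axis and vertical above 0.5 rad).
It fails at once if the spatula moved more than 25 mm (distance of rib from where it was at the start of the episode above 0.025 m).
It fails at once if the loose layers or jar knocked off the bench (height (world z) of any of cork, coaster, pad, jar below -0.05 m).
It also fails if it takes over 72 s, if anything falls off the work surface, if the arm or the gripper's body presses on something with over 40 N, if the wrist force passes 120 N, or if a joint passes its speed limit or range.

## Working session

There is one attempt and no reset: what is moved stays moved. The work goes in short steps, Python scripts to look and compute and a shell command to move; the robot and the scene stay as the last step left them, time stands still between calls to the robot, and variables do not carry over. Pictures are saved under pics/ and viewed, at most 12 in all, crops included, and the job is handed in when it is done.

```bash
mkdir -p pics
cat > h.py <<'E'
import numpy as np, cv2
from scipy.spatial.transform import Rotation as R
from plant import r
def ray(cam,xy,st=None):
    p=r.camera_params(cam);K=np.array(p["camera_matrix"],float);k=float(p["k1"])
    d=cv2.undistortPoints(np.array([[xy]],float),K,np.array([k,0,0,0.]))[0,0]
    d=np.array([d[0],d[1],1.])
    if cam=="wrist":
        st=st or r.observe();T=np.array(p["T_tool_cam"]);Rt=R.from_rotvec(st["ee_rot"]).as_matrix()
        o=Rt@T[:3,3]+np.array(st["tcp_pos"]);return o,Rt@T[:3,:3]@d
    Rc=R.from_rotvec(np.ravel(p["rvec"])).as_matrix();return -Rc.T@np.ravel(p["tvec"]),Rc.T@d
def at(cam,xy,z,st=None):
    o,d=ray(cam,xy,st);return (o+d*(z-o[2])/d[2])
def proj(cam,P,st=None):
    p=r.camera_params(cam);K=np.array(p["camera_matrix"],float)
    if cam=="wrist":
        st=st or r.observe();T=np.array(p["T_tool_cam"]);Rt=R.from_rotvec(st["ee_rot"]).as_matrix()
        c=T[:3,:3].T@(Rt.T@(np.array(P)-st["tcp_pos"])-T[:3,3])
    else: c=R.from_rotvec(np.ravel(p["rvec"])).as_matrix()@np.array(P,float)+np.ravel(p["tvec"])
    s=c[:2]/c[2];s=s*(1+float(p["k1"])*(s@s));return K[:2,:2]@s+K[:2,2]
def snap(cam,name):
    im=r.get_image(cam);cv2.imwrite(f"pics/{name}.png",im[:,:,::-1]);return im
E
python3 - <<'E'
from h import *
np.set_printoptions(precision=1,suppress=True)
s=r.observe();print(s)
for c in("top","scene"):
    snap(c,c+"0")
    print(c,at(c,(320,240),0))
    for n in("cork","coaster","pad","jar","press","plate_top","bowl","cup","bottle","rib"):
        for d in r.pinpoint(n,c)[:5]:
            if d["score"]>.2:print(n,c,round(d["score"],2),np.array(d["xy"]),at(c,d["xy"],66 if n=="plate_top" else 0)[:2])
print(r.camera_params("wrist"))
E
```

```text
{'time': 0.0, 'joints': array([-1.3,  0.4,  0. ,  1.5, -0. ,  1.2, -0.1]), 'qvel': array([-0., -0.,  0., -0.,  0.,  0., -0.]), 'effort': array([  0. , -47.5,   1.4, -25.4,   0. ,   0. ,   0. ]), 'tcp_pos': array([210.9, 614.2, 230.3]), 'ee_rot': array([-0.5, -3.1,  0. ]), 'force': array([-0.4, -0.2, -0. ]), 'moment': array([-0., -0., -0.]), 'grip_force': 0.0, 'grip_width': 85.66833979189828}
top [512.7  19.9   0. ]
cork top 0.81 [424.  347.8] [ 315.7 -167.2]
cork top 0.72 [475.7 299.9] [ 401.1 -265.4]
cork top 0.64 [244.2 356.3] [300.7 156. ]
cork top 0.63 [317.9 322.7] [361.5  23.7]
cork top 0.41 [445.8 179.4] [ 629.3 -219.1]
coaster top 0.83 [446.5 180.5] [ 627.1 -220.3]
pad top 0.98 [195.6 293.4] [413.4 247.9]
pad top 0.64 [338.4 222.2] [546.2 -14.2]
jar top 0.78 [201.4 183.9] [621.  245.1]
jar top 0.6 [384.1 276.9] [444.3 -97. ]
press top 0.77 [339.2 224.6] [541.6 -15.7]
plate_top top 0.68 [340.  213.8] [547.3 -14.8]
bowl top 0.89 [205.3 228.6] [534.4 234. ]
bowl top 0.39 [339.9 222.3] [546. -17.]
cup top 0.66 [447.5 237. ] [ 518.2 -217.1]
bottle top 0.68 [384.7 275.1] [447.6 -98
[... 451 characters left out ...]
.  341.7] [620.2 240.9]
press scene 0.61 [398.6 306.1] [533.8 228.8]
press scene 0.55 [292.1 250.8] [544.9 -15.6]
plate_top scene 0.6 [290.1 227. ] [542. -21.]
bowl scene 0.58 [397.1 303.9] [531.1 224. ]
cup scene 0.91 [225.6 200.6] [ 517.5 -222.3]
bottle scene 0.62 [288. 203.] [ 441.4 -106.6]
rib scene 0.84 [242.2 303.7] [703.9 -12.1]
rib scene 0.36 [244.3 166.7] [ 407.5 -262.9]
{'camera_matrix': array([[381.7,   0. , 317. ],
       [  0. , 381.7, 233.1],
       [  0. ,   0. ,   1. ]]), 'k1': 0.005468444313738047, 'T_tool_cam': array([[   0. ,   -1. ,   -0.3,   76.6],
       [   1. ,    0. ,   -0. ,    0.3],
       [   0. ,   -0.3,    1. , -143.9],
       [   0. ,    0. ,    0. ,    1. ]])}
```

View pics/top0.png

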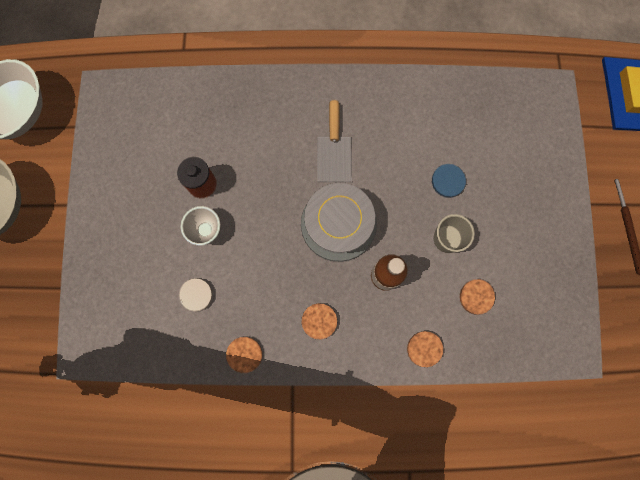

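View pics/scene0.png

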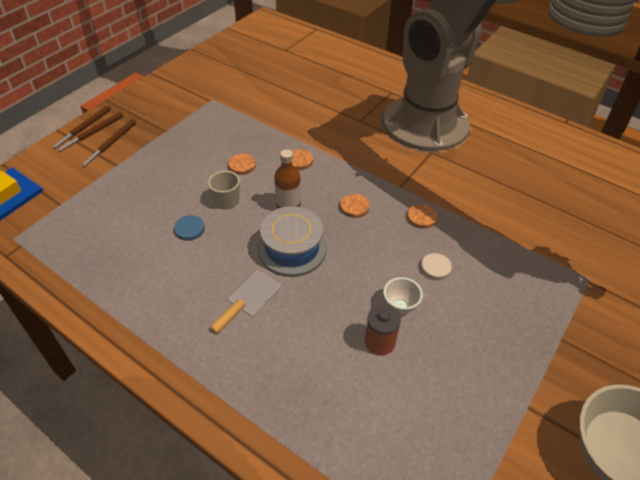

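The top view shows the press at about (340,218), four corks with the rightmost at (478,297), and the coaster at (449,181). The pad is at (195,295), the jar at (197,180), the bottle at (390,270), the bowl at (201,226) and the cup at (455,234). The scene view agrees. It also confirms that the "pad" and "cork" hits on the press and bowl are false.

```bash
cat >> h.py <<'E'
def go(x,y,z,yaw=None,st=None):
    "turn+shift from now; yaw = direction (deg) of tool x in world, tool z down"
    st=st or r.observe();Rt=R.from_rotvec(st["ee_rot"]).as_matrix()
    if yaw is None: yaw=np.degrees(np.arctan2(y,x))
    a=np.radians(yaw);X=np.array([np.cos(a),np.sin(a),0]);Z=np.array([0,0,-1.]);G=np.c_[X,np.cross(Z,X),Z]
    w=R.from_matrix(Rt.T@G).as_rotvec();t=Rt.T@(np.array([x,y,z])-st["tcp_pos"])
    print("row",np.round(w,3).tolist(),np.round(t,1).tolist(),"yaw",round(yaw,1))
E
python3 - <<'E'
from h import *
np.set_printoptions(precision=3,suppress=True)
s=r.observe();M=R.from_rotvec(s["ee_rot"]).as_matrix();print(M,s["joints"],s["time"])
print(np.degrees(np.arctan2(M[1,0],M[0,0])))
go(450,300,230);go(500,-15,300)
E
```

```text
[[-0.946  0.325  0.   ]
 [ 0.325  0.946  0.   ]
 [ 0.     0.    -1.   ]] [-1.339  0.398  0.045  1.537 -0.019  1.207 -0.051] 1.1
161.05065022912925
row [0.0, -0.0, 2.223] [-328.2, -220.2, 1.3] yaw 33.7
row [0.0, -0.0, 2.841] [-477.8, -501.8, -68.7] yaw -1.7
```

Run:
```python
from h import *
go(480,250,230,90);go(545,-17,190,90)
```

```text
row [0.0, -0.0, 1.24] [-372.8, -257.7, 1.3] yaw 90
row [0.0, -0.0, 1.24] [-521.0, -489.1, 41.3] yaw 90
```

```bash
python3 -m inch '[[0,0,1.24,-521,-489,41,85],[0,0,1.24,-521,-489,41,85],[0,0,1.24,-521,-489,41,85],[0,0,1.24,-521,-489,41,85],[0,0,1.24,-521,-489,41,85],[0,0,1.24,-521,-489,41,85],[0,0,1.24,-521,-489,41,85],[0,0,1.24,-521,-489,41,85],[0,0,1.24,-521,-489,41,85],[0,0,1.24,-521,-489,41,85],[0,0,1.24,-521,-489,41,85],[0,0,1.24,-521,-489,41,85],[0,0,1.24,-521,-489,41,85],[0,0,1.24,-521,-489,41,85],[0,0,1.24,-521,-489,41,85],[0,0,1.24,-521,-489,41,85],[0,0,1.24,-521,-489,41,85],[0,0,1.24,-521,-489,41,85]]' 40
python3 - <<'E'
from h import *
st=r.observe();print(st["tcp_pos"],st["ee_rot"],st["qvel"],st["joints"],st["time"])
im=snap("wrist","w1")
for n in("plate_top",):
    for d in r.pinpoint(n,"wrist")[:3]:print(n,d,at("wrist",d["xy"],66,st))
go(402,-264,120,90)
E
```

```text
time: 2.9
tcp_pos: [544.7, -14.9, 190.2]
ee_rot: [-2.217, -2.224, -0.001]
force: [-0.3, 0.2, 0.8]
grip_width: 85.2
grip_force: 0.0
[544.67758209 -14.89439253 190.21420352] [-2.21744827e+00 -2.22373182e+00 -9.35940010e-04] [-0.00942925 -0.00577433 -0.0026799  -0.00160044  0.00433261  0.00046225
  0.00205016] [-0.56688574  0.29388859  0.62616762  1.85140139 -0.19745074  1.05861391
  0.13926507] 2.9
plate_top {'xy': [309.1, 225.1], 'score': 0.78} [539.17900567 -16.29765877  66.        ]
plate_top {'xy': [494.5, 196.8], 'score': 0.37} [671.67993197   5.18294791  66.        ]
row [-0.0, -0.001, 0.003] [-248.6, -143.5, 70.1] yaw 90
```

View pics/w1.png

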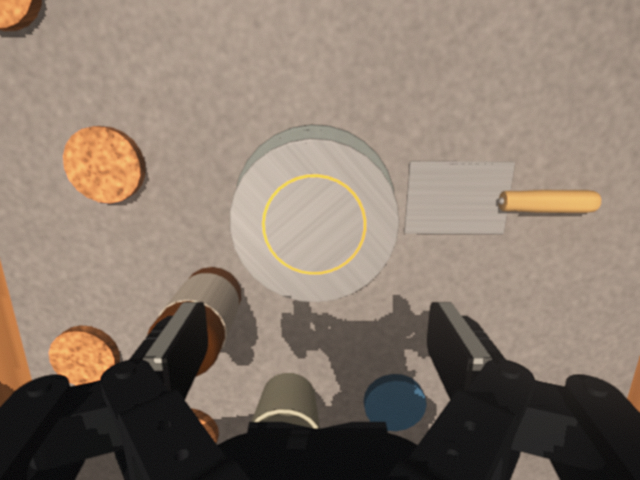

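The wrist view shows the yellow ring centred at about (314,224). The spatula is on its right and the bottle at lower left. I'll fit the ring by colour and move over the cork.

```bash
cat >> h.py <<'E'
RNG=dict(ring=((20,110,120),(35,255,255)),cork=((5,90,90),(20,255,255)),coaster=((98,90,20),(115,255,255)),
 pad=((0,0,150),(30,70,255)))
def fit(im,what,z,near,st,cam="wrist",rad=80):
    "circle through the world outline of the colour blob nearest to near"
    hsv=cv2.cvtColor(im,cv2.COLOR_RGB2HSV);m=cv2.inRange(hsv,*RNG[what])
    if what!="ring": m=cv2.morphologyEx(m,cv2.MORPH_CLOSE,np.ones((5,5)));m=cv2.morphologyEx(m,cv2.MORPH_OPEN,np.ones((5,5)))
    out=[]
    for c in cv2.findContours(m,cv2.RETR_EXTERNAL,cv2.CHAIN_APPROX_NONE)[0]:
        if len(c)<40: continue
        w=np.array([at(cam,p[0],z,st)[:2] for p in c],np.float32)
        (x,y),(a,b),_=cv2.fitEllipse(cv2.convexHull(w));d=np.hypot(x-near[0],y-near[1])
        if d<rad: out.append((round(d,1),round(x,1),round(y,1),round(a,1),round(b,1)))
    return sorted(out)[:3]
E
python3 - <<'E'
from h import *
im=cv2.imread("pics/w1.png")[:,:,::-1].copy();st=r.observe()
print(fit(im,"ring",66,(545,-15),st))
E
python3 -m inch '[[0,0,0,-249,-143,40,85],[0,0,0,-249,-143,40,85],[0,0,0,-249,-143,40,85],[0,0,0,-249,-143,40,85],[0,0,0,-249,-143,40,85],[0,0,0,-249,-143,40,85],[0,0,0,-249,-143,40,85],[0,0,0,-249,-143,40,85],[0,0,0,-249,-143,40,85]]'
python3 - <<'E'
from h import *
st=r.observe();print(st["tcp_pos"],st["time"]);im=snap("wrist","w2")
print(fit(im,"cork",12,(402,-264),st))
for d in r.pinpoint("cork","wrist")[:3]:print(d,at("wrist",d["xy"],0,st))
E
```

```text
[(np.float64(3.1), 542.7, -17.2, 75.9, 76.4)]
time: 3.9
tcp_pos: [403.3, -264.2, 150.4]
ee_rot: [-2.218, -2.225, -0.002]
force: [-0.1, 0.3, 0.5]
grip_width: 85.0
grip_force: 0.0
[ 403.2815324  -264.23141194  150.35094464] 3.9
[(np.float64(6.4), 406.8, -268.3, 63.6, 65.5)]
{'xy': [319.5, 218.4], 'score': 0.58} [ 405.72753672 -267.71599544    0.        ]
{'xy': [193.9, 84.5], 'score': 0.56} [ 314.85540135 -168.2708964     0.        ]
```

```bash
python3 -m inch '[[0,0,0,-3.8,3.2,50,85],[0,0,0,-3.8,3.2,100,85],[0,0,0,-3.8,3.2,130,85],[0,0,0,-3.8,3.2,140,85],[0,0,0,-3.8,3.2,143,85],[0,0,0,-3.8,3.2,145,85],[0,0,0,-3.8,3.2,147,85],[0,0,0,-3.8,3.2,147,85]]'
```

```text
time: 4.8
tcp_pos: [406.3, -270.0, 4.3]
ee_rot: [2.22, 2.22, 0.002]
force: [-0.3, 0.7, 0.8]
grip_width: 84.9
grip_force: 0.0
```

Run:
```python
from h import *
st=r.observe();print(st["tcp_pos"],st["force"]);im=snap("wrist","w3")
```

```text
[ 406.32546728 -269.99545949    4.34594262] [-0.33938749  0.66033956  0.78729295]
```

View pics/w3.png

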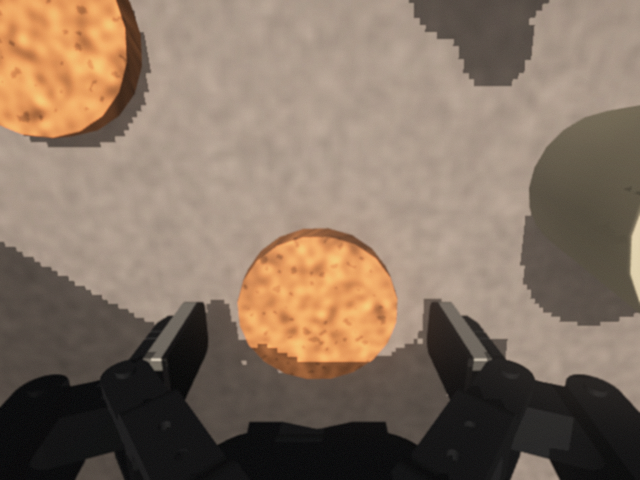

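The cork is centred between the pads at (318,303). I'll correct y from a new fit, part-close, and feel for the bench.

```bash
python3 - <<'E'
from h import *
st=r.observe();im=cv2.imread("pics/w3.png")[:,:,::-1].copy()
print(fit(im,"cork",12,(406,-268),st))
print(at("wrist",(317,228),12,st),at("wrist",(238,303),12,st),at("wrist",(397,303),12,st))
E
python3 -m inch '[[0,0,0,1.5,0,0,70],[0,0,0,1.5,0,0,70],[0,0,0,1.5,0,0,70],[0,0,0,1.5,0,0,70],[0,0,0,1.5,0,2,70],[0,0,0,1.5,0,4,70]]'
```

```text
[(np.float64(0.6), 406.6, -267.8, 63.6, 67.4)]
[ 406.49112178 -233.95911533   12.        ] [ 375.15864553 -265.04064184   12.        ] [ 438.27821437 -265.0741133    12.        ]
time: 5.45
tcp_pos: [405.3, -268.2, -0.9]
ee_rot: [-2.221, -2.221, -0.0]
force: [0.5, 1.0, -0.8]
grip_width: 70.0
grip_force: 0.0
```

```bash
python3 -m inch '[[0,0,0,0.5,1,2,70],[0,0,0,0.5,1,3,70],[0,0,0,0.5,1,3,70]]'; python3 -m inch '[[0,0,0,0,0,2,70],[0,0,0,0,0,2,70]]'
```

```text
time: 5.75
tcp_pos: [406.2, -267.6, -4.0]
ee_rot: [-2.221, -2.221, 0.0]
force: [0.4, -0.0, -0.3]
grip_width: 70.4
grip_force: 0.0
time: 5.95
tcp_pos: [406.2, -267.6, -5.9]
ee_rot: [-2.221, -2.221, -0.0]
force: [-0.5, -0.2, 0.3]
grip_width: 69.9
grip_force: 0.0
```

```bash
python3 -m inch '[[0,0,0,0,0,0,60],[0,0,0,0,0,0,60],[0,0,0,0,0,0,60],[0,0,0,0,0,0,60],[0,0,0,0,0,0,60]]' 40
```

```text
time: 6.45
tcp_pos: [406.4, -267.8, -5.4]
ee_rot: [2.221, 2.221, 0.001]
force: [-0.6, 0.7, 6.1]
grip_width: 62.1
grip_force: 44.9
```

```bash
python3 -m inch '[[0,0,0,0,0,-50,60],[0,0,0,0,0,-100,60],[0,0,0,0,0,-150,60],[0,0,0,0,0,-195,60],[0,0,0,251,136,-195,60],[0,0,0,251,136,-195,60],[0,0,0,251,136,-195,60],[0,0,0,251,136,-195,60],[0,0,0,251,136,-195,60],[0,0,0,251,136,-195,60],[0,0,0,251,136,-145,60],[0,0,0,251,136,-100,60],[0,0,0,251,136,-90,60],[0,0,0,251,136,-90,60],[0,0,0,251,136,-90,60]]'
python3 - <<'E'
from h import *
st=r.observe();print(st["tcp_pos"],st["force"]);im=snap("wrist","w4")
z=st["tcp_pos"][2]+5.5
print(fit(im,"cork",z+12,(543,-17),st))
E
```

```text
time: 7.95
tcp_pos: [543.7, -17.3, 85.9]
ee_rot: [2.221, 2.219, 0.003]
force: [0.6, -0.2, -0.3]
grip_width: 62.0
grip_force: 44.1
[543.67919099 -17.3237817   85.9457538 ] [ 0.64176871 -0.24844519 -0.28422905]
[(np.float64(2.2), 545.1, -16.3, 64.4, 70.1)]
```

View pics/w4.png

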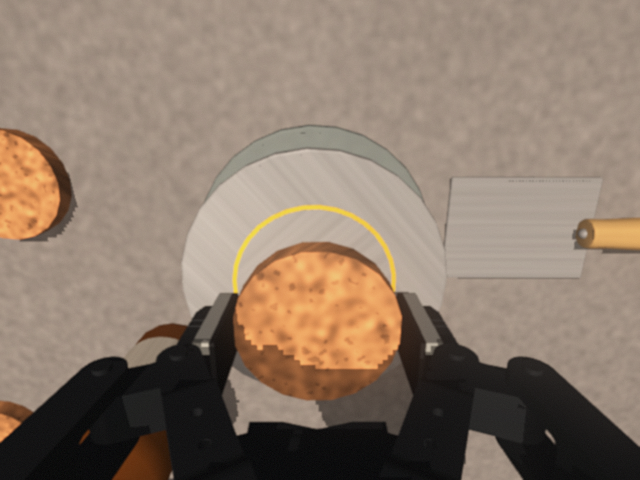

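The cork is held level at about (318,320), in front of the ring, whose arc spans columns 234–397. I'll compare their centres before lowering.

```bash
cat >> h.py <<'E'
def ringfit(im,st,z=66):
    m=cv2.inRange(cv2.cvtColor(im,cv2.COLOR_RGB2HSV),(20,110,120),(35,255,255));v,u=np.nonzero(m)
    w=np.array([at("wrist",(a,b),z,st)[:2] for a,b in zip(u,v)]);w=w[np.hypot(*(w-[543,-17]).T)<50]
    A=w;q=lambda c:np.hypot(*(w-c).T)-38
    from scipy.optimize import least_squares
    return least_squares(q,[543,-17],loss="soft_l1").x,len(w)
E
python3 - <<'E'
from h import *
st=r.observe();im=cv2.imread("pics/w4.png")[:,:,::-1].copy()
print(ringfit(im,st));z=st["tcp_pos"][2]+17.5
print(at("wrist",(236,318),z,st),at("wrist",(403,318),z,st),at("wrist",(318,252),z,st))
E
```

```text
(array([543.12291737, -18.04749397]), 1214)
[514.22012148 -13.29032062 103.97857474] [576.59224889 -13.46519676 103.97857474] [544.80918005  12.87602956 103.97857474]
```

```bash
python3 -m inch '[[0,0,0,0.5,-2,15,60],[0,0,0,0.5,-2,20,60],[0,0,0,0.5,-2,23,60],[0,0,0,0.5,-2,24,60],[0,0,0,0.5,-2,25,60],[0,0,0,0.5,-2,25.5,60]]'
```

```text
time: 8.6
tcp_pos: [540.9, -16.2, 59.5]
ee_rot: [2.221, 2.221, 0.002]
force: [0.1, -0.2, 3.2]
grip_width: 62.2
grip_force: 45.4
```

```bash
python3 -m inch '[[0,0,0,0,0,-1.5,62],[0,0,0,0,0,-1.5,66],[0,0,0,0,0,-1.5,72],[0,0,0,0,0,-1.5,85],[0,0,0,0,0,-1.5,85],[0,0,0,0,0,-20,85],[0,0,0,0,0,-70,85],[0,0,0,0,0,-120,85],[0,0,0,0,0,-130,85],[0,0,0,0,0,-130,85],[0,0,0,0,0,-130,85]]'
python3 - <<'E'
from h import *
st=r.observe();print(st["tcp_pos"]);im=snap("wrist","w5")
print(fit(im,"cork",78,(543,-17),st),ringfit(im,st))
go(615,-218,150,90)
E
```

```text
time: 9.7
tcp_pos: [539.3, -15.9, 187.7]
ee_rot: [-2.22, -2.221, 0.002]
force: [0.6, 0.2, -0.6]
grip_width: 84.7
grip_force: 0.0
[539.31650476 -15.86562489 187.65015175]
[(np.float64(0.5), 542.8, -17.4, 65.0, 68.5), (np.float64(78.3), 471.5, -48.8, 7.6, 21.0)] (array([542.52928549, -17.55459701]), 777)
row [-0.003, 0.0, 0.0] [-202.1, 76.1, 36.8] yaw 90
```

Cork is placed within about 1 mm of centre. Next is the coaster.

```bash
python3 -m inch '[[0,0,0,-204,87,37,85],[0,0,0,-204,87,37,85],[0,0,0,-204,87,37,85],[0,0,0,-204,87,37,85],[0,0,0,-204,87,37,85],[0,0,0,-204,87,37,85],[0,0,0,-204,87,37,85]]'
python3 - <<'E'
from h import *
st=r.observe();print(st["tcp_pos"]);im=snap("wrist","w6")
print(fit(im,"coaster",12,(625,-220),st))
for n,z in(("coaster",0),("cup",0)):
  for d in r.pinpoint(n,"wrist")[:2]:print(n,d,at("wrist",d["xy"],z,st))
E
```

```text
time: 10.45
tcp_pos: [625.9, -220.0, 149.3]
ee_rot: [-2.22, -2.217, 0.003]
force: [-0.4, 0.3, -0.2]
grip_width: 85.0
grip_force: 0.0
[ 625.8914285  -220.02588135  149.28311079]
[(np.float64(4.8), 625.9, -224.7, 60.5, 61.8)]
coaster {'xy': [316.9, 220.7], 'score': 0.63} [ 625.49733275 -225.04865748    0.        ]
cup {'xy': [177.1, 215.2], 'score': 0.8} [ 514.41278249 -220.54280293    0.        ]
```

```bash
python3 -m inch '[[0,0,0,-4.6,-0.2,50,76],[0,0,0,-4.6,-0.2,100,76],[0,0,0,-4.6,-0.2,130,76],[0,0,0,-4.6,-0.2,143,74],[0,0,0,-4.6,-0.2,148,72],[0,0,0,-4.6,-0.2,152,72],[0,0,0,-4.6,-0.2,153.5,72],[0,0,0,-4.6,-0.2,153.5,72]]'
python3 - <<'E'
from h import *
st=r.observe();im=snap("wrist","w7")
print(st["tcp_pos"],st["force"],fit(im,"coaster",12,(625,-225),st))
E
```

```text
time: 11.4
tcp_pos: [628.1, -225.1, -0.2]
ee_rot: [2.22, 2.22, 0.002]
force: [1.0, -0.2, 0.6]
grip_width: 71.5
grip_force: 0.0
[ 6.28137357e+02 -2.25094185e+02 -2.43024042e-01] [ 1.02950233 -0.20862815  0.59547529] [(np.float64(0.8), 625.8, -225.1, 62.6, 63.1)]
```

```bash
python3 -m inch '[[0,0,0,0,-1.5,2,72],[0,0,0,0,-1.5,4,72],[0,0,0,0,-1.5,4.5,60],[0,0,0,0,-1.5,4.5,60],[0,0,0,0,-1.5,4.5,60],[0,0,0,0,-1.5,4.5,60],[0,0,0,0,-1.5,4.5,60],[0,0,0,0,-1.5,4.5,60]]' 40
```

```text
time: 12.25
tcp_pos: [626.3, -225.2, -5.3]
ee_rot: [2.22, 2.221, 0.001]
force: [-0.7, 0.9, 5.2]
grip_width: 62.2
grip_force: 47.2
```

```bash
python3 -m inch '[[0,0,0,0,0,-50,60],[0,0,0,0,0,-100,60],[0,0,0,0,0,-150,60],[0,0,0,0,0,-195,60],[0,0,0,207.5,-84,-195,60],[0,0,0,207.5,-84,-195,60],[0,0,0,207.5,-84,-195,60],[0,0,0,207.5,-84,-195,60],[0,0,0,207.5,-84,-195,60],[0,0,0,207.5,-84,-150,60],[0,0,0,207.5,-84,-115,60],[0,0,0,207.5,-84,-105,60],[0,0,0,207.5,-84,-105,60],[0,0,0,207.5,-84,-105,60]]'
python3 - <<'E'
from h import *
st=r.observe();im=snap("wrist","w8")
z=st["tcp_pos"][2]+17.5
print(st["tcp_pos"],st["force"],fit(im,"coaster",z,(543,-17),st),ringfit(im,st))
hsv=cv2.cvtColor(im,cv2.COLOR_RGB2HSV);m=cv2.inRange(hsv,*RNG["coaster"]);v,u=np.nonzero(m);print(u.min(),u.max(),v.min(),v.max())
E
```

```text
time: 13.65
tcp_pos: [542.6, -17.9, 99.9]
ee_rot: [2.221, 2.22, 0.002]
force: [-1.4, -0.5, -0.6]
grip_width: 62.4
grip_force: 44.6
[542.63622521 -17.85301053  99.92193086] [-1.44609219 -0.53469297 -0.60283155] [(np.float64(2.2), 543.0, -19.2, 60.5, 63.8)] (array([542.64279206, -18.00962514]), 1067)
234 401 253 397
```

```bash
python3 -m inch '[[0,0,0,1,-0.3,15,60],[0,0,0,1,-0.3,22,60],[0,0,0,1,-0.3,25,60],[0,0,0,1,-0.3,27,60],[0,0,0,1,-0.3,28,60],[0,0,0,1,-0.3,28,60]]'
```

```text
time: 14.3
tcp_pos: [541.1, -16.2, 70.9]
ee_rot: [-2.221, -2.221, -0.0]
force: [-1.2, 0.4, 3.1]
grip_width: 62.4
grip_force: 45.9
```

```bash
python3 -m inch '[[0,0,0,0,0,-1,62],[0,0,0,0,0,-1,66],[0,0,0,0,0,-1,72],[0,0,0,0,0,-1,85],[0,0,0,0,0,-1,85],[0,0,0,0,0,-20,85],[0,0,0,0,0,-70,85],[0,0,0,0,0,-118,85],[0,0,0,0,0,-118,85],[0,0,0,0,0,-118,85]]'
python3 - <<'E'
from h import *
st=r.observe();print(st["tcp_pos"]);im=snap("wrist","w9")
print(fit(im,"coaster",90,(543,-17),st),ringfit(im,st))
go(412,246,150,90)
E
```

```text
time: 15.3
tcp_pos: [542.0, -16.1, 189.9]
ee_rot: [2.22, 2.221, 0.004]
force: [-0.1, 0.1, -0.9]
grip_width: 85.1
grip_force: 0.0
[541.9612542  -16.14743835 189.92668353]
[(np.float64(1.3), 541.8, -16.6, 60.6, 61.5)] (array([542.2800136 , -17.96408357]), 566)
row [-0.0, -0.001, 0.0] [262.0, -128.7, 38.7] yaw 90
```

```bash
python3 -m inch '[[0,0,0,262,-129,39,85],[0,0,0,262,-129,39,85],[0,0,0,262,-129,39,85],[0,0,0,262,-129,39,85],[0,0,0,262,-129,39,85],[0,0,0,262,-129,39,85],[0,0,0,262,-129,39,85],[0,0,0,262,-129,39,85],[0,0,0,262,-129,39,85]]'
python3 - <<'E'
from h import *
st=r.observe();print(st["tcp_pos"],st["joints"]);im=snap("wrist","w10")
print(fit(im,"pad",14,(412,246),st))
for n,z in(("pad",0),("bowl",0)):
  for d in r.pinpoint(n,"wrist")[:2]:print(n,d,at("wrist",d["xy"],z,st))
E
```

```text
time: 16.25
tcp_pos: [412.3, 244.0, 149.0]
ee_rot: [2.223, 2.219, -0.003]
force: [-0.5, 0.0, 0.1]
grip_width: 85.5
grip_force: 0.0
[412.33237062 243.96570291 149.00064223] [-1.11579356  0.20695634  0.55697982  2.03826186 -0.1342442   0.93316271
 -0.48996697]
[(np.float64(49.8), 442.6, 206.7, 400.0, 537.6)]
pad {'xy': [316.8, 211.9], 'score': 0.86} [412.35621246 245.74990956   0.        ]
bowl {'xy': [468.0, 231.5], 'score': 0.63} [533.70997928 229.34506146   0.        ]
```

View pics/w10.png

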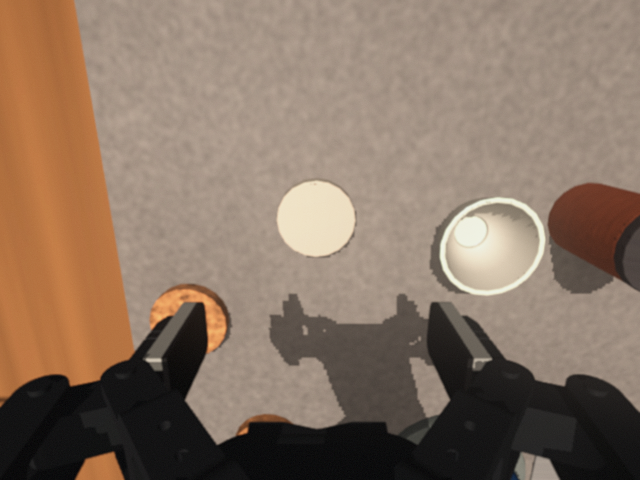

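The pad is at (316,218) with clear space around it; bowl and jar are to its right. I'll tighten the colour range and refit.

```bash
sed -i 's/pad=((0,0,150),(30,70,255))/pad=((0,0,200),(40,90,255))/' h.py
python3 - <<'E'
from h import *
st=r.observe();im=cv2.imread("pics/w10.png")[:,:,::-1].copy();print(fit(im,"pad",14,(412,246),st));print(im[218,316],at("wrist",(316.5,218.5),14,st))
E
python3 -m inch '[[0,0,0,0,0,50,76],[0,0,0,0,0,100,76],[0,0,0,0,0,125,70],[0,0,0,0,0,130,70],[0,0,0,0,0,130,70]]'
python3 - <<'E'
from h import *
st=r.observe();im=snap("wrist","w11")
print(st["tcp_pos"],st["force"],fit(im,"pad",14,(412,246),st))
E
```

```text
[(np.float64(2.3), 412.0, 243.7, 58.8, 59.2)]
[238 224 196] [412.89725404 244.35814239  14.        ]
time: 16.9
tcp_pos: [412.7, 244.8, 19.7]
ee_rot: [2.223, 2.219, -0.001]
force: [1.4, -1.2, -0.5]
grip_width: 70.2
grip_force: 0.0
[412.70831093 244.83141303  19.71690495] [ 1.44632358 -1.21970007 -0.48152532] [(np.float64(2.1), 411.7, 244.0, 57.4, 59.7)]
```

```bash
python3 -m inch '[[0,0,0,-0.5,-0.7,15,70],[0,0,0,-0.5,-0.7,20,70],[0,0,0,-0.5,-0.7,23,70],[0,0,0,-0.5,-0.7,24,56],[0,0,0,-0.5,-0.7,24,56],[0,0,0,-0.5,-0.7,24,56],[0,0,0,-0.5,-0.7,24,56],[0,0,0,-0.5,-0.7,24,56],[0,0,0,-0.5,-0.7,24,56],[0,0,0,-0.5,-0.7,24,56]]' 40
```

```text
time: 17.95
tcp_pos: [412.2, 245.7, -3.0]
ee_rot: [-2.221, -2.221, -0.003]
force: [-1.6, -0.4, 5.6]
grip_width: 58.3
grip_force: 41.8
```

```bash
python3 -m inch '[[0,0,0,0,0,-50,56],[0,0,0,0,0,-100,56],[0,0,0,0,0,-150,56],[0,0,0,0,0,-193,56],[0,0,0,-263.5,130,-193,56],[0,0,0,-263.5,130,-193,56],[0,0,0,-263.5,130,-193,56],[0,0,0,-263.5,130,-193,56],[0,0,0,-263.5,130,-193,56],[0,0,0,-263.5,130,-193,56],[0,0,0,-263.5,130,-150,56],[0,0,0,-263.5,130,-120,56],[0,0,0,-263.5,130,-115,56],[0,0,0,-263.5,130,-115,56],[0,0,0,-263.5,130,-115,56]]'
python3 - <<'E'
from h import *
st=r.observe();im=snap("wrist","w12")
z=st["tcp_pos"][2]+18
print(st["tcp_pos"],st["force"],fit(im,"pad",z,(543,-17),st),ringfit(im,st),fit(im,"coaster",90,(543,-17),st))
E
```

```text
time: 19.45
tcp_pos: [542.9, -18.1, 112.5]
ee_rot: [2.219, 2.221, 0.004]
force: [0.4, -0.7, 0.7]
grip_width: 58.3
grip_force: 43.9
[542.86726235 -18.07190339 112.46360883] [ 0.43712787 -0.68934124  0.69952524] [(np.float64(4.0), 545.4, -13.8, 43.5, 61.0), (np.float64(43.5), 528.2, 23.9, 9.0, 25.3), (np.float64(48.5), 505.0, 13.1, 3.0, 5.9)] (array([542.5925677 , -18.02378146]), 985) []
```

View pics/w12.png

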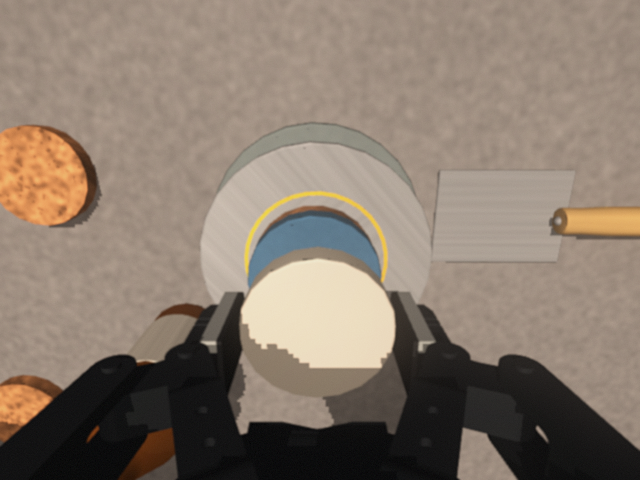

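The pad is held at columns 240–396, rows 260–395. The blue coaster is inside the ring below it.

Run:
```python
from h import *
st=r.observe();z=st["tcp_pos"][2]+18
for p in((240,325),(396,325),(318,259),(318,396)):print(at("wrist",p,z,st)[:2])
```

```text
[514.53641146 -16.82455921]
[572.92998172 -16.8797923 ]
[543.66317887   9.61150015]
[543.76901662 -49.01087033]
```

```bash
python3 -m inch '[[0,0,0,1.5,-1,15,56],[0,0,0,1.5,-1,21,56],[0,0,0,1.5,-1,24,56],[0,0,0,1.5,-1,26,56],[0,0,0,1.5,-1,27,56],[0,0,0,1.5,-1,27.5,56]]'
```

```text
time: 20.1
tcp_pos: [540.6, -16.7, 83.5]
ee_rot: [-2.221, -2.221, -0.0]
force: [-2.4, 1.1, 3.9]
grip_width: 58.5
grip_force: 44.3
```

```bash
python3 -m inch '[[0,0,0,0,0,-1.5,58],[0,0,0,0,0,-1.5,62],[0,0,0,0,0,-1.5,70],[0,0,0,0,0,-1.5,85],[0,0,0,0,0,-1.5,85],[0,0,0,0,0,-20,85],[0,0,0,0,0,-70,85],[0,0,-0.15,0,0,-110,85],[0,0,-1.571,0,0,-110,85],[0,0,-1.571,0,0,-110,85],[0,0,-1.571,0,0,-110,85],[0,0,-1.571,0,0,-110,85],[0,0,-1.571,0,0,-110,85],[0,0,-1.571,0,0,-110,85],[0,0,-1.571,0,0,-110,85],[0,0,-1.571,0,0,-110,85],[0,0,-1.571,0,0,-110,85],[0,0,-1.571,0,0,-110,85],[0,0,-1.571,0,0,-110,85],[0,0,-1.571,0,0,-110,85]]'
python3 - <<'E'
from h import *
st=r.observe();print(st["tcp_pos"],st["ee_rot"],st["joints"]);im=snap("wrist","w13")
print(fit(im,"pad",104,(543,-17),st),ringfit(im,st),fit(im,"coaster",90,(543,-17),st))
go(560,242,190,180)
E
```

```text
time: 22.1
tcp_pos: [540.5, -16.9, 193.3]
ee_rot: [0.002, 3.142, 0.0]
force: [-0.0, -0.1, 0.1]
grip_width: 85.1
grip_force: 0.0
[540.53220085 -16.92823115 193.25014542] [2.41460372e-03 3.14155607e+00 9.97537281e-05] [-0.43860843  0.25977004  0.46520709  1.854588   -0.13273358  1.05754816
  1.64777665]
[(np.float64(1.9), 541.2, -17.7, 58.1, 61.1), (np.float64(8.7), 534.3, -17.9, 62.8, 80.5), (np.float64(51.9), 507.2, 20.6, 7.0, 13.0)] (array([544.01407389, -16.99577497]), 429) []
row [0.0, -0.0, -0.001] [-19.1, 258.9, 3.2] yaw 180
```

View pics/w13.png

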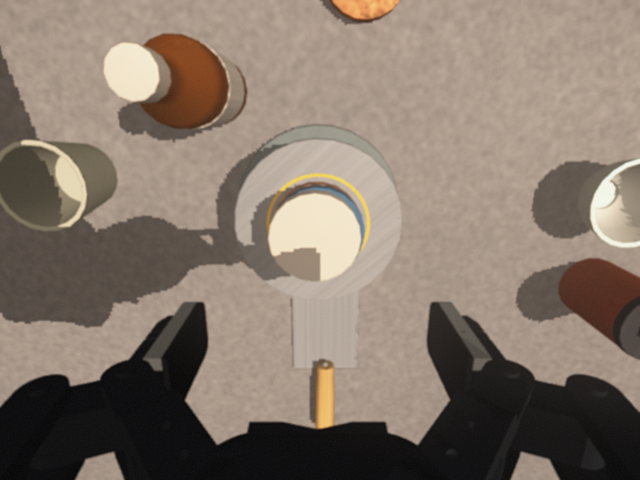

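The stack looks tidy: the pad spans columns 268–362 and rows 194–283 inside the ring, and the bottle is clear at upper left. Next is the jar.

```bash
python3 -m inch '[[0,0,0,-80,259,3,85],[0,0,0,-80,259,3,85],[0,0,0,-80,259,3,85],[0,0,0,-80,259,3,85],[0,0,0,-80,259,3,85],[0,0,0,-80,259,3,85],[0,0,0,-80,259,3,85],[0,0,0,-80,259,3,85]]'
python3 - <<'E'
from h import *
st=r.observe();print(st["tcp_pos"],st["joints"]);im=snap("wrist","w14")
for n,z in(("jar",0),("bowl",0)):
  for f in(r.pinpoint,r.look_for):
    for d in f(n,"wrist")[:2]:print(n,d,at("wrist",d["xy"],z,st),at("wrist",d["xy"],46,st))
E
```

```text
time: 22.95
tcp_pos: [620.3, 241.8, 189.8]
ee_rot: [0.0, -3.141, 0.002]
force: [0.0, -0.8, 0.2]
grip_width: 84.8
grip_force: 0.0
[620.33650473 241.78758865 189.83963987] [-0.69043821  0.48057415  0.359141    1.54943804 -0.17804222  1.14513411
  1.27624437]
jar {'xy': [315.5, 205.9], 'score': 0.82} [623.30427905 240.09590498   0.        ] [612.36587778 240.37885191  46.        ]
jar {'xy': [318.3, 224.0], 'score': 0.86} [640.18772254 242.63221537   0.        ] [626.9228694  242.56576114  46.        ]
bowl {'xy': [304.6, 100.3], 'score': 0.55} [533.90321213 231.15960036   0.        ] [535.28398536 232.67409501  46.        ]
bowl {'xy': [303.4, 97.2], 'score': 0.95} [531.49305856 230.19371312   0.        ] [533.20596119 231.84134208  46.        ]
```

View pics/w14.png

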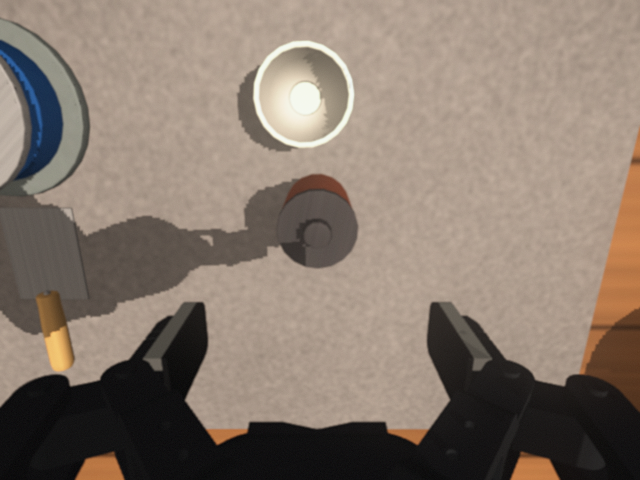

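The lid spans columns 277–357 and rows 189–267, with the knob at (317,233). The fingers will close along y, clear of the bowl.

Run:
```python
from h import *
st=r.observe()
for p,z in(((277,228),80),((357,228),80),((317,189),80),((317,267.5),80),((317,233.5),92)):print(at("wrist",p,z,st)[:2])
```

```text
[620.60140151 212.45433604]
[620.70863598 268.16748383]
[593.17837682 240.37467974]
[650.34167858 240.24784558]
[620.87574041 240.32492887]
```

```bash
python3 -m inch '[[0,0,0,-1,-1.4,50,85],[0,0,0,-1,-1.4,95,85],[0,0,0,-1,-1.4,130,85],[0,0,0,-1,-1.4,155,85],[0,0,0,-1,-1.4,161,85],[0,0,0,-1,-1.4,161,85],[0,0,0,-1,-1.4,161,70],[0,0,0,-1,-1.4,161,60],[0,0,0,-1,-1.4,161,50],[0,0,0,-1,-1.4,161,50],[0,0,0,-1,-1.4,161,50],[0,0,0,-1,-1.4,161,50],[0,0,0,-1,-1.4,161,50]]' 60
```

```text
time: 24.5
tcp_pos: [623.0, 241.7, 31.6]
ee_rot: [-0.001, 3.138, 0.003]
force: [-1.0, 0.3, 6.6]
grip_width: 54.4
grip_force: 64.4
```

```bash
python3 -m inch '[[0,0,0,0,0,-30,50],[0,0,0,0,0,-80,50],[0,0,0,0,0,-130,50],[0,0,0,0,0,-155,50],[0,0,0,40,-130,-155,50],[0,0,0,40,-130,-155,50],[0,0,0,40,-130,-155,50],[0,0,0,79,-259,-155,50],[0,0,0,79,-259,-155,50],[0,0,0,79,-259,-155,50],[0,0,0,79,-259,-155,50],[0,0,0,79,-259,-145,50],[0,0,0,79,-259,-135,50],[0,0,0,79,-259,-130,50],[0,0,0,79,-259,-130,50],[0,0,0,79,-259,-130,50]]'
python3 - <<'E'
from h import *
st=r.observe();print(st["tcp_pos"],st["ee_rot"],st["force"],st["grip_width"]);im=snap("wrist","w15")
p=ringfit(im,st,65.5);print(p)
E
```

```text
time: 26.1
tcp_pos: [542.6, -17.5, 158.8]
ee_rot: [0.003, -3.141, 0.0]
force: [1.1, -0.4, -6.8]
grip_width: 54.8
grip_force: 67.0
[542.59148633 -17.47237437 158.83443492] [ 2.59740490e-03 -3.14087950e+00  3.04779584e-04] [ 1.06591666 -0.41371772 -6.80655185] 54.76597820701044
(array([544.05857041, -16.89652867]), 407)
```

View pics/w15.png

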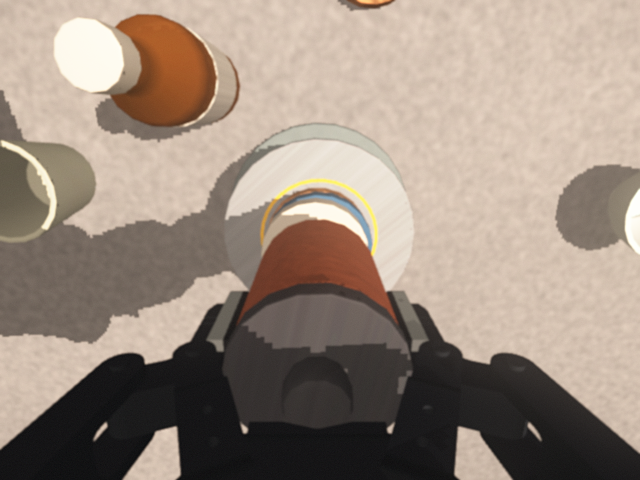

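The jar is held upright above the stack, with the lid at columns 224–412 and its front edge at row 292. I'll calculate the offset.

Run:
```python
from h import *
st=r.observe();z=st["tcp_pos"][2]-31.6
a=at("wrist",(318,293),z+80,st);b=at("wrist",(318,220),z,st)
print(a[0]+28.5,b[0]+28,at("wrist",(224,355),z+80,st)[:2],at("wrist",(412,355),z+80,st)[:2],at("wrist",(317.5,220),z,st)[:2])
```

```text
542.326228825131 543.1496602583674 [533.80428689 -44.70360254] [533.68834994  10.09723719] [515.15008209 -17.44555677]
```

```bash
python3 -m inch '[[0,0,0,-0.5,0,12,50],[0,0,0,-0.5,0,18,50],[0,0,0,-0.5,0,21,50],[0,0,0,-0.5,0,23,50],[0,0,0,-0.5,0,25,50],[0,0,0,-0.5,0,27,50],[0,0,0,-0.5,0,29,50],[0,0,0,-0.5,0,29,50]]'
```

```text
time: 26.95
tcp_pos: [543.1, -18.2, 130.7]
ee_rot: [-0.0, 3.141, 0.0]
force: [-2.1, 1.1, 0.2]
grip_width: 54.5
grip_force: 67.3
```

```bash
python3 -m inch '[[0,0,0,0,0,1,50],[0,0,0,0,0,2,50],[0,0,0,0,0,3,50],[0,0,0,0,0,4,50],[0,0,0,0,0,5,50],[0,0,0,0,0,6,50],[0,0,0,0,0,6.5,50],[0,0,0,0,0,6.5,50]]'
```

```text
time: 27.75
tcp_pos: [543.2, -18.2, 124.3]
ee_rot: [-0.0, 3.141, 0.0]
force: [-4.5, -0.3, 6.3]
grip_width: 54.6
grip_force: 68.0
```

```bash
python3 -m inch '[[0,0,0,0,0,0.7,50],[0,0,0,0,0,1.3,50],[0,0,0,0,0,1.3,50]]'; python3 -m inch '[[0,0,0,0,0,1,50],[0,0,0,0,0,1,50]]'
```

```text
time: 28.05
tcp_pos: [543.3, -18.3, 123.6]
ee_rot: [-0.0, 3.141, 0.001]
force: [-6.9, -0.4, 9.9]
grip_width: 54.7
grip_force: 68.7
time: 28.25
tcp_pos: [543.3, -18.3, 123.5]
ee_rot: [0.0, 3.141, 0.002]
force: [-8.3, -0.0, 16.8]
grip_width: 54.8
grip_force: 69.3
```

At the stop. I'll relieve the side load a little and hold for over a second.

```bash
python3 -m inch '[[0,0,0,0.7,0,0,50],[0,0,0,0.7,0,0,50],[0,0,0,0.7,0,0,50],[0,0,0,0.7,0,0,50],[0,0,0,0.7,0,0,50],[0,0,0,0.7,0,0,50],[0,0,0,0.7,0,0,50],[0,0,0,0.7,0,0,50],[0,0,0,0.7,0,0,50],[0,0,0,0.7,0,0,50],[0,0,0,0.7,0,0,50],[0,0,0,0.7,0,0,50],[0,0,0,0.7,0,0,50]]'
```

```text
time: 29.55
tcp_pos: [543.2, -18.3, 123.5]
ee_rot: [-0.0, 3.14, 0.001]
force: [-6.8, 0.8, 14.8]
grip_width: 54.4
grip_force: 69.1
```

```bash
python3 -m inch '[[0,0,0,0,0,-2,50],[0,0,0,0,0,-4,50],[0,0,0,0,0,-6,50],[0,0,0,0,0,-7.5,50],[0,0,0,0,0,-8.5,50],[0,0,0,0,0,-8.5,50]]'
```

```text
time: 30.15
tcp_pos: [542.9, -18.2, 130.0]
ee_rot: [-0.001, 3.14, -0.0]
force: [-1.5, -1.1, 0.0]
grip_width: 54.7
grip_force: 67.8
```

```bash
python3 -m inch '[[0,0,0,0,0,0,55],[0,0,0,0,0,0,58],[0,0,0,0,0,0,65],[0,0,0,0,0,0,85],[0,0,0,0,0,0,85],[0,0,0,0,0,0,85],[0,0,0,0,0,0,85],[0,0,0,0,0,-20,85],[0,0,0,0,0,-60,85],[0,0,0,0,0,-110,85],[0,0,0,0,0,-140,85],[0,0,0,0,0,-140,85],[0,0,0,0,0,-140,85]]' 20
python3 - <<'E'
from h import *
st=r.observe();print(st["tcp_pos"],st["time"]);im=snap("wrist","w16");snap("top","top1");snap("scene","scene1")
print(ringfit(im,st,61))
a=cv2.imread("pics/scene1.png")[130:370,160:460];b=im[80:420,160:480,::-1]
a=cv2.resize(a,(450,360));b=cv2.resize(b,(339,360));cv2.imwrite("pics/end.png",np.hstack([a,b]))
E
```

```text
time: 31.45
tcp_pos: [542.5, -18.1, 270.3]
ee_rot: [-0.001, 3.14, 0.001]
force: [-0.4, 0.6, -1.3]
grip_width: 84.8
grip_force: 0.0
[542.48345008 -18.12013381 270.33060879] 31.45
(array([543.73049247, -17.12732588]), 265)
```

View pics/end.png

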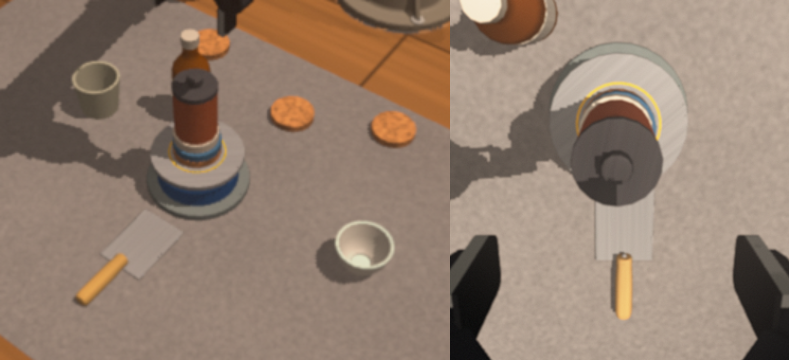

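The end view shows the jar upright on the stack, the bystanders in place and the fingers clear. I'll check the lid centre and hand in.

Run:
```python
from h import *
st=r.observe()
c=at("wrist",(316.5,274.5),179,st)[:2]-[28.5,0];print(c)
if np.hypot(*(c-[543.3,-17.5]))<6: print(r.hand_in())
```

```text
[538.18617256 -18.38924723]
the job is handed in; nothing more can be done
None
```

The stack (cork, coaster, pad, jar) was built on the plate and the plate was pressed to its stop for over a second. The jar was then let go, left standing, and the job handed in at about 31.5 s. My last camera check, a rough one, put the jar about 5 mm off the plate's centre against the 8 mm limit, and no verdict came back.

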